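Shut and pin a museum transit case

ROBOT

A 6-joint arm with a two-finger parallel gripper is mounted at the origin on the work surface. World frame = base frame: x ahead of the robot, y to its left, z up, the work surface at z = 0. Lengths are in m, angles in rad, forces in N, time in s.
With the tool pointing down it reaches from about 0.325 to 0.9 m from the base axis. Payload 3.5 kg.
Tool frame: the origin (TCP) lies midway between the tips of the shut fingers; the grasp point (between the pads) lies 19 mm behind it; y points along the fingers, x is the direction in which the jaws open and shut, and the axes are right-handed (so a half turn about y gives the same grasp; the last joint's range is limited). The gripper opens to 85 mm and grips with 20 to 120 N. Pads are 22 mm wide; open, the fingers measure 114 mm over their backs; the gripper's body (76 mm by 85 mm) begins 54 mm behind the grasp point. The pads swing forward as they close: fully open they stand 13 mm farther back than shut.
Start: joints at [1.041, 0.276, -0.026, 1.268, 0, 1.467], TCP at [0.259, 0.569, 0.231] pointing down, gripper open.
Joint ranges: [-3.12, 3.12], [-0.85, 1.88], [-1.08, 1.24], [-1.95, 2.15], [-1.57, 1.53], [-3.14, 3.14]. Speed limits (rad/s): [2.57, 2.57, 3.14, 3.14, 3.14, 3.14].

INTERFACE

Orientations are given as a 3x3 rotation matrix whose columns are the frame's x, y, z axes.
In Python, from plant import env, move_gripper, solve_ik, telemetry, cams, job_done gives the robot as it stands. Calls block until the motion is done:
- env.movep(position, orientation): joint-space move of the TCP to a pose.
- env.move_straight(position, ori=None, feed=0.15, until_force=None): straight line of the TCP; ori=None keeps the orientation; feed is the mean speed in m/s. With until_force (N) it stops when the force on the tool has changed by that much, and returns True; else False.
- env.goto_joints(angles): joint-space move.
- move_gripper(opening): opening from 0.0 (shut) to 1.0 (fully open); the grip force is fixed at half the most; returns when the fingers have stopped.
- env.sleep(seconds).
- solve_ik(position, orientation): joint angles nearest the present ones, or None.
- telemetry.sense(): the state.
- cams.snapshot(name): name is "side" or "top" or "wrist"; returns a dict with "frame" (400x640x3 uint8, red, green, blue), "camera_matrix" (3x3 intrinsics, pixels), "world_to_cam" (4x4, takes a point from world to camera coordinates). Camera axes: x right, y down, z forward; pixel columns grow to the right and rows downward; lengths in m; the calibration is good to about 2 mm. The wrist camera is an equidistant fisheye: a pixel r from the principal point sees the ray r / f radians off the axis. A picture is of the moment at which its call begins. There is no depth.
A pose or a line that the arm cannot do raises env.Unreachable and nothing moves.
- job_done(): hands the job in, once; it reports no verdict.
Trained networks look in a picture, given as the dict that the camera call returned (one of the last four; its "shot" number tells which), for a name from the list of things; names that differ only in an ending like _2 or _b are one class to them, and where a whole thing is asked for, a point or a joint stands for the part that bears it (a point fixed in the world has none). Each returns a list of dicts, best first, with "score" (0 to 1); they miss things now and then, are a little off and sometimes report something else, mostly with a low value. They report only what shows in the picture. A call takes as long as a camera call.
- cams.spot_in(picture, target): "at" ([x, y, z] in m, in the coordinates of the camera as it stood for that picture, good to about 4 mm: the middle of the surface that is visible of it).
- cams.landmark_of(picture, target): "at" ([x, y, z] in m, in the coordinates of the camera as it stood for that picture, good to about 4 mm: a listed point, or the origin of a listed thing).
The state is a dict: "time": time; "qpos": joint angles; "dq": joint speeds; "effort": joint torques, N m; "position": TCP position; "tcp_rot": TCP orientation; "ft_force": force on the tool from outside, world axes, zero at the start; "moment": the same for the moment, N m; "gripper_width": opening from 0.0 (shut) to 1.0 (fully open).
Only numpy, scipy, OpenCV 4.12 (cv2) and the standard library are available. Lean on these libraries where they do the work, as an engineer would, in place of code of your own. Each camera call takes 0.05 s, during which the arm holds its last target. There are 200 camera calls.

TASK

Gently lower the open lid of the grey transit case onto its rubber buffers, then take the red-headed pin from the plywood rack and push it down through the lid's latch hole and the hole beneath it, until its head squeezes the lid fully shut. Finish while holding: stay on the pin's head and keep pushing it down, since the sprung buffers lift the lid as soon as you let up. Leave the black-headed spare pin, the bowl in the case and the other things on the table where they are.

Things in the scene. Friction and masses are not known exactly. Their poses are not given: they have to be found in the camera images.
- case: grey transit case, fixed: open box 200 (x) x 260 (y) x 70 mm high. Origin: centre of its underside; z up, -x its latch side, +x its hinge side. A bowl lies in its middle on black foam. An aluminium tongue, 36 (x) x 50 (y) x 12 mm thick, juts out of the middle of the latch side, its top flush with the rim; below it is free space down to the table.
- case_hole (a point): centre of the hole in the case's tongue, at the tongue's upper face (70 mm above the table, at x = -118 mm, y = 0 of the case). Through hole, 14 mm wide, 12 mm deep.
- lid (a joint): hinge angle of the lid, rad: 0 fully shut, grows as it opens upward (starts at 0.7 to 1.15). Hinge friction (0.5 N m) lets it stay where it is left; pushing it down near its free edge takes 1 to 4 N. The buffers meet it at about 0.04 rad and hold it there, ajar by 9 mm at the latch; from there to 0 takes about 6 to 11 N at the latch, and it springs back when let go.
- buffers (a joint): two sprung black rubber buffers, 10 mm wide, on top of the case's latch-side wall (x = -94 mm, y = +85 and -85 mm of the case). Value: height in m above the rim, 0.008 free, 0 pressed flush by the shut lid; 7 N together when free, 10 N when flush.
- lid_hinge (a point): middle of the lid's hinge line, on the case's +x rim, 70 mm above the table. Axes turn with the lid: x away from its free edge, y along the hinge, z out of its outer face (up when shut). Lid panel: 200 mm from hinge to free edge (towards -x), 260 mm wide, z 0 to 10 mm, outer face flat and bare. A tongue equally thick, 36 mm long, 50 mm wide, carries on from the middle of the free edge.
- lid_hole (a point): centre of the hole in the lid's tongue, at its outer (upper) face: 218 mm from the hinge line, y = 0, 10 mm out. Through hole, 13 mm wide, 10 mm deep; it lies straight over case_hole when the lid is shut. Axes as for lid_hinge.
- pin: steel locking pin with red head, upright in either hole of the rack, 80 g. Shank 10 mm wide, 40 mm long, its last 8 mm tapered to 4 mm; head a cylinder 22 mm wide, 40 mm high. Origin: centre of the head's underside (the shoulder), z up the axis: shank to -40 mm, head 0 to +40 mm. Pushed home in the shut case, the shoulder rests on the lid's tongue, 80 mm above the table.
- pin_tip (a point): centre of the pin's lower end, 40 mm below its shoulder.
- spare_pin: spare pin of the same shape with a black head, in the rack's other hole; leave it.
- rack: plywood block 50 (x) x 140 (y) x 50 mm high, fixed; origin centre of its underside. Two upright holes 13 mm wide, 42 mm deep, at x = 0, y = +40 and -40 mm; a pin stands in each with its shoulder on the block's top.
- bowl: small blue ceramic bowl, 72 mm wide, 32 mm high, standing on the foam in the case; origin centre of its underside.
- tape: roll of blue tape lying flat, 100 mm wide, 48 mm high; origin centre of its underside.
- jar: clear jar with white cap, 52 mm wide, 75 mm high; origin centre of its underside.
- brush: flat dusting brush with wooden handle lying on the table, about 200 mm long.
- label_box: cardboard box 90 x 110 x 60 mm; origin centre of its underside.
- scissors: scissors with red grips lying on the table, about 160 mm long, 10 mm high.

How it is judged:
By the outcome, as a careful person would: the job done as asked, in the order asked, and still so for the second after the job is handed in, while the arm keeps its last pose, push and grip.
It also fails if it takes over 69 s, if anything falls off the work surface, if the arm or the gripper's body presses on something with over 40 N, if the wrist force passes 120 N, or if a joint passes its speed limit or range.

## Working session

There is one attempt and no reset: what is moved stays moved. The work goes in short steps, each a Python script; the robot and the scene stay as the last script left them, time stands still between calls to the robot, and variables do not carry over. Pictures are saved under pics/ and viewed, about 8 in all and at most 12, crops included, and the job is handed in when it is done.

```bash
ls; mkdir -p pics; cat > h.py <<'E'
import numpy as np, cv2
from plant import env, move_gripper, solve_ik, telemetry, cams, job_done
def w(p,s):
    M=np.linalg.inv(s["world_to_cam"]); return M[:3,:3]@np.array(p)+M[:3,3]
def save(s,n): cv2.imwrite(f"pics/{n}.png",s["frame"][:,:,::-1])
def find(s,names,f="landmark_of",k=2):
    for n in names:
        r=getattr(cams,f)(s,n)
        print(n,f[:4],[(np.round(w(d["at"],s),4).tolist(),round(d["score"],2)) for d in r[:k]])
def down(a): # jaws open along direction a (rad, world), tool pointing down (y = -z)
    x=np.array([np.cos(a),np.sin(a),0]);y=np.array([0,0,-1.]);return np.stack([x,y,np.cross(x,y)],1)
def st():
    s=telemetry.sense();print("t",round(s["time"],2),"p",np.round(s["position"],4),"F",np.round(s["ft_force"],2),"g",round(s["gripper_width"],3),"q",np.round(s["qpos"],2));return s
E
python3 - <<'E'
from h import *
s=st();print(np.round(s["tcp_rot"],2))
for c in ("side","top"):
    p=cams.snapshot(c);save(p,c+"0");print(c)
    find(p,["case","case_hole","lid_hinge","lid_hole","pin","pin_tip","spare_pin","rack","bowl","label_box","jar","tape"])
E
```

```text
pics
t 0.0 p [0.2583 0.5683 0.2301] F [-0.41  0.14  0.09] g 1.002 q [ 1.04  0.28 -0.03  1.27 -0.    1.47]
[[ 0.41 -0.   -0.91]
 [ 0.91 -0.    0.41]
 [-0.   -1.    0.  ]]
side
case land [([0.5952, -0.1383, -0.0019], 0.67)]
case_hole land [([0.5431, -0.0376, 0.0736], 0.59)]
lid_hinge land [([0.6454, -0.2286, 0.0742], 0.67)]
lid_hole land [([0.5811, -0.1052, 0.2385], 0.91), ([0.5957, -0.1392, 0.0331], 0.22)]
pin land [([0.5324, 0.1955, 0.0472], 0.54)]
pin_tip land []
spare_pin land [([0.6641, 0.4241, -0.0012], 0.59), ([0.5259, 0.2724, 0.0531], 0.51)]
rack land [([0.5282, 0.2361, -0.0051], 0.9), ([0.5814, -0.1096, 0.2386], 0.31)]
bowl land [([0.5962, -0.1401, 0.0326], 0.77)]
label_box land [([0.6631, 0.4249, -0.0023], 0.74)]
jar land [([0.7578, 0.1853, -0.0034], 0.91)]
tape land [([0.3827, -0.4528, 0.0022], 0.8)]
top
case land [([0.6035, -0.1397, 0.0044], 0.69)]
case_hole land [([0.5436, -0.0383, 0.0681], 0.92)]
lid_hinge land [([0.6473, -0.2255, 0.0712], 0.75)]
lid_hole land [([0.5859, -0.1038, 0.24], 0.87)]
pin land [([0.5316, 0.1937, 0.0519], 0.52)]
pin_tip land [([0.5312, 0.2366, -0.001], 0.72), ([0.7597, 0.1897, 0.0018], 0.41)]
spare_pin land [([0.5291, 0.2738, 0.0529], 0.58)]
rack land [([0.5286, 0.2362, -0.0014], 0.87)]
bowl land [([0.597, -0.1375, 0.0313], 0.47)]
label_box land [([0.6748, 0.4205, -0.0022], 0.91)]
jar land [([0.7631, 0.1887, 0.0018], 0.55)]
tape land [([0.3906, -0.4536, 0.0015], 0.79)]
```

```bash
python3 - <<'E'
import cv2,numpy as np
a=cv2.imread("pics/side0.png");b=cv2.imread("pics/top0.png")
cv2.imwrite("pics/both0.png",np.vstack([cv2.resize(a,(480,300)),cv2.resize(b,(480,300))]))
E
```

```text
(no output)
```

View pics/top0.png

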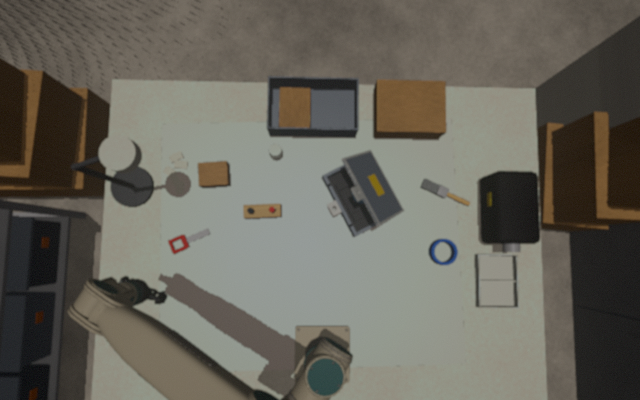

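View pics/side0.png

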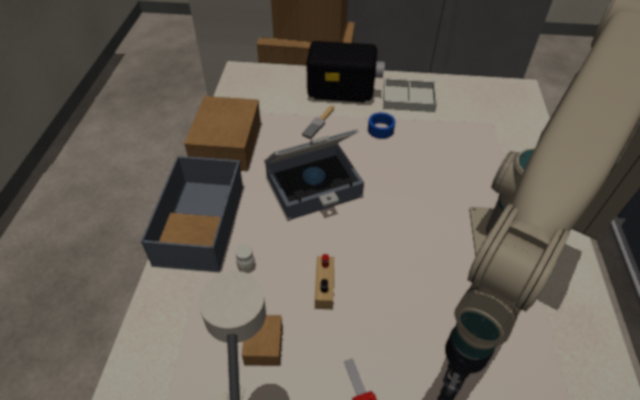

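The top view shows the case with its lid open at (360,190) and the rack with the red pin at (272,211). The side view shows the red pin at (325,258), further from the camera than the black one. Both match the networks: hinge at about (0.646,-0.227), lid at about 0.84 rad. Next I lower the lid with shut fingers.

```bash
cat >> h.py <<'E'
H=np.array([0.6463,-0.2271,0.0700]);C=np.array([0.5433,-0.0380,0.07])
u=C-H;u[2]=0;u/=np.linalg.norm(u);Z=np.array([0,0,1.])
def lidp(r,th,off=0.,b=0.011):
    n=-np.sin(th)*u+np.cos(th)*Z
    return H+r*(np.cos(th)*u+np.sin(th)*Z)+(0.010+off)*n+b*np.sin(th)*Z/np.cos(th)
E
python3 - <<'E'
from h import *
a=np.arctan2(u[1],u[0])-np.pi/2; R=down(a); print(a)
move_gripper(0.0)
p0=lidp(.18,.84); hi=p0.copy(); hi[2]=.36
env.movep(hi,R); st()
print(env.move_straight(p0+.012*Z,feed=.12,until_force=3)); st()
for th in np.linspace(.84,.12,10):
    env.move_straight(lidp(.18,th),feed=.08)
    st()
p=cams.snapshot("side");save(p,"side1");find(p,["lid_hole","case_hole"])
E
```

```text
0.49875371185379036
t 4.83 p [ 0.5925 -0.1273  0.3598] F [0.61 0.29 0.51] g -0.002 q [-0.32  0.21  0.15  1.52  0.    0.75]
False
t 6.02 p [ 0.5931 -0.1283  0.236 ] F [-1.01 -1.05  0.47] g 0.002 q [-0.32  0.24 -0.06  1.27 -0.    0.75]
t 6.32 p [ 0.5921 -0.128   0.2224] F [ 0.1   0.05 -0.98] g -0.001 q [-0.32  0.25 -0.08  1.24 -0.    0.75]
t 6.67 p [ 0.5863 -0.1178  0.2109] F [-1.23 -0.68 -0.6 ] g 0.003 q [-0.31  0.24 -0.12  1.22  0.    0.76]
t 7.01 p [ 0.5815 -0.1091  0.199 ] F [-0.46  0.01  0.17] g -0.004 q [-0.29  0.24 -0.15  1.19  0.    0.78]
t 7.35 p [ 0.5771 -0.1011  0.1865] F [-0.22 -0.68 -0.13] g -0.001 q [-0.28  0.24 -0.18  1.16  0.    0.79]
t 7.69 p [ 0.5731 -0.0938  0.1735] F [0.07 0.09 0.76] g 0.002 q [-0.27  0.24 -0.2   1.13  0.    0.8 ]
t 8.03 p [ 0.5696 -0.0874  0.16  ] F [0.36 0.23 1.19] g -0.005 q [-0.26  0.24 -0.23  1.1   0.    0.81]
t 8.38 p [ 0.5665 -0.0818  0.146 ] F [ 0.18 -0.8  -0.38] g 0.0 q [-0.26  0.24 -0.26  1.07  0.    0.82]
t 8.72 p [ 0.564  -0.0772  0.1316] F [ 0.87  0.63 -0.04] g -0.002 q [-0.25  0.25 -0.28  1.04  0.    0.82]
t 9.06 p [ 0.5621 -0.0737  0.1171] F [-0.45 -1.05 -0.39] g -0.001 q [-0.24  0.26 -0.3   1.01  0.    0.83]
t 9.4 p [ 0.5607 -0.071   0.1021] F [ 0.38 -1.02  0.19] g 0.0 q [-0.24  0.27 -0.32  0.98 -0.    0.83]
lid_hole land [([0.5415, -0.0375, 0.1031], 0.93)]
case_hole land [([0.5436, -0.038, 0.0681], 0.94), ([0.3837, -0.4587, 0.0042], 0.32)]
```

```bash
python3 - <<'E'
from h import *
p=lidp(.18,.03)
print(env.move_straight(p,feed=.02,until_force=6.0)); s=st()
q=s["position"].copy(); q[2]+=.12; env.move_straight(q,feed=.12); env.sleep(.2)
for c in("side","top","wrist"):
    p=cams.snapshot(c);print(c);save(p,c+"2");find(p,["lid_hole","case_hole","lid_hinge","pin"])
    if c=="wrist": print(p["camera_matrix"],np.round(p["world_to_cam"],3))
st()
E
```

```text
True
t 10.31 p [ 0.5608 -0.0695  0.0872] F [-0.23 -0.06  3.4 ] g 0.002 q [-0.24  0.29 -0.34  0.95  0.    0.83]
side
lid_hole land [([0.5417, -0.0361, 0.0848], 0.81), ([0.6659, 0.4263, 0.0014], 0.23)]
case_hole land [([0.541, -0.0395, 0.0672], 0.96)]
lid_hinge land [([0.6463, -0.2294, 0.0748], 0.75)]
pin land [([0.6471, -0.2283, 0.0758], 0.59), ([0.5368, 0.195, 0.0484], 0.53)]
top
lid_hole land [([0.5434, -0.0321, 0.0907], 0.87)]
case_hole land [([0.546, -0.0322, 0.0635], 0.93)]
lid_hinge land [([0.6473, -0.2249, 0.0694], 0.85)]
pin land [([0.5333, 0.1964, 0.0528], 0.38)]
wrist
lid_hole land [([0.5444, -0.0346, 0.0895], 0.78), ([0.6466, -0.2264, 0.0718], 0.39)]
case_hole land [([0.5408, -0.0365, 0.0713], 0.9)]
lid_hinge land [([0.6484, -0.227, 0.0699], 0.73)]
pin land []
[[309.70691629   0.         320.93144086]
 [  0.         309.70691629 197.16588523]
 [  0.           0.           1.        ]] [[ 0.878  0.478  0.    -0.459]
 [ 0.456 -0.838  0.299 -0.346]
 [ 0.143 -0.263 -0.954  0.258]
 [ 0.     0.     0.     1.   ]]
t 12.41 p [ 0.5608 -0.0696  0.2072] F [-0.5   0.3  -0.07] g -0.001 q [-0.24  0.18 -0.19  1.19  0.    0.83]
```

View pics/wrist2.png

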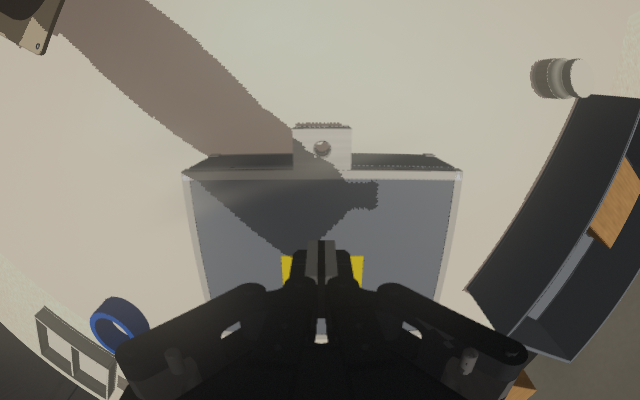

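The lid rests ajar: the TCP stopped at θ≈0.04. The hole is at pixel (322,147) in the wrist view. Next I look at the pin from above.

```bash
cat >> h.py <<'E'
def ray(s,px,z):
    K=s["camera_matrix"];d=(np.array(px,float)-K[:2,2])/K[0,0];r=np.hypot(*d)
    v=np.r_[d/r*np.sin(r),np.cos(r)] if r else np.array([0,0,1.])
    M=np.linalg.inv(s["world_to_cam"]);v=M[:3,:3]@v;o=M[:3,3];return o+v*(z-o[2])/v[2]
E
python3 - <<'E'
from h import *
import numpy as np
s=cams.snapshot("wrist");print("hole",ray(s,(322,147),.0887))
K=s["camera_matrix"]
R=down(0.0); 
env.movep([.532,.15,.22],R); move_gripper(.6); env.sleep(.2)
st()
s=cams.snapshot("wrist");save(s,"wrist3");find(s,["pin","spare_pin","rack"]);find(s,["pin","spare_pin"],"spot_in")
f=s["frame"].astype(int);m=((f[...,0]>90)&(f[...,1]<.5*f[...,0])&(f[...,2]<.5*f[...,0])).astype(np.uint8)
n,l,stt,c=cv2.connectedComponentsWithStats(m)
for i in range(1,n):
    if stt[i,4]>40: print(stt[i],c[i],ray(s,c[i],.09),ray(s,c[i],.07))
np.savez("w3.npz",K=K,E=s["world_to_cam"])
E
```

```text
hole [ 0.54231964 -0.03500438  0.0887    ]
t 14.09 p [0.532 0.15  0.22 ] F [-0.26 -0.58  0.57] g 0.601 q [ 0.16  0.16 -0.2   1.21 -0.    1.73]
pin land [([0.5303, 0.1973, 0.0485], 0.71)]
spare_pin land [([0.5286, 0.2759, 0.0504], 0.64)]
rack land [([0.5312, 0.2345, -0.0], 0.59)]
pin spot [([0.5306, 0.1963, 0.0894], 0.93)]
spare_pin spot [([0.5281, 0.2762, 0.0903], 0.82)]
[311 126  23  24 415] [322.20722892 137.58554217] [0.53254516 0.19564511 0.09      ] [0.53262468 0.19340241 0.07      ]
```

View pics/wrist3.png

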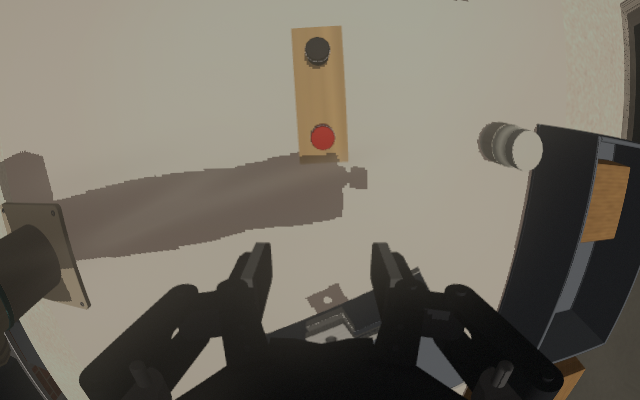

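```bash
python3 - <<'E'
from h import *
env.move_straight([.532,.1955,.22],feed=.15)
env.move_straight([.532,.1955,.059],feed=.12,until_force=6)
st()
move_gripper(0.0); st()
env.move_straight([.532,.1955,.20],feed=.1); env.sleep(.2); st()
s=cams.snapshot("wrist");save(s,"wrist4");find(s,["pin","pin_tip"])
s=cams.snapshot("side");find(s,["pin","pin_tip"])
s=cams.snapshot("top");find(s,["pin","pin_tip"])
E
```

```text
t 16.33 p [0.5328 0.1957 0.0599] F [ 0.63 -0.03  0.28] g 0.596 q [ 0.24  0.32 -0.36  0.89 -0.    1.81]
t 16.72 p [0.5326 0.1957 0.0598] F [-0.65 -0.71  4.4 ] g 0.235 q [ 0.24  0.32 -0.36  0.89  0.    1.81]
t 18.48 p [0.5317 0.1954 0.1994] F [ 0.54  1.27 -1.2 ] g 0.238 q [ 0.24  0.19 -0.2   1.18 -0.    1.81]
pin land [([0.5296, 0.1955, 0.1836], 0.85), ([0.5274, 0.1969, 0.1518], 0.5)]
pin_tip land []
pin land [([0.5353, 0.1948, 0.1863], 0.51)]
pin_tip land [([0.531, 0.195, 0.1496], 0.63)]
pin land []
pin_tip land [([0.5466, -0.0352, 0.0639], 0.41)]
```

View pics/wrist4.png

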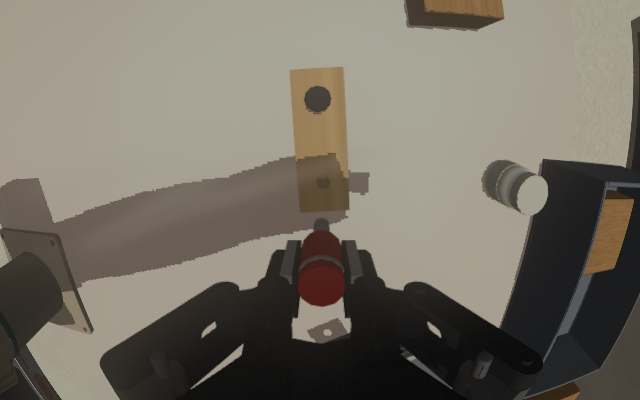

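The pin is held upright, with its tip at pixel (321,222), and the rack's red hole at (322,182) is empty. Next I move to 25 mm above the lid hole and compare the tip with the hole.

```bash
python3 - <<'E'
from h import *
s=cams.snapshot("wrist");print("tip offset", ray(s,(321.5,222),.1494)-telemetry.sense()["position"])
R=down(.49875)
env.movep([.543,-.0348,.21],R); env.move_straight([.543,-.0348,.163],feed=.1); env.sleep(.3); st()
s=cams.snapshot("wrist")
im=s["frame"][130:290,240:400,::-1];cv2.imwrite("pics/w5.png",cv2.resize(im,(640,640))[:600]);
find(s,["lid_hole","case_hole","pin_tip","pin"])
P=np.vstack
a=cams.snapshot("side");find(a,["lid_hole","case_hole","pin_tip","pin"])
c=a["world_to_cam"]@np.array([.543,-.0348,.1,1]);c=a["camera_matrix"]@c[:3];c=(c/c[2])[:2].astype(int);print(c)
x,y=c;cv2.imwrite("pics/s5.png",cv2.resize(a["frame"][y-40:y+40,x-40:x+40,::-1],(480,480),interpolation=2))
i=cv2.imread("pics/s5.png");j=cv2.resize(im,(480,480),interpolation=2);cv2.imwrite("pics/c5.png",np.hstack([i,j])[:, :][:480,160:960])
E
```

```text
tip offset [-0.00018587 -0.00194169 -0.05065116]
t 20.81 p [ 0.5435 -0.0349  0.1637] F [ 0.26 -0.74 -0.68] g 0.239 q [-0.18  0.18 -0.3   1.09 -0.    0.89]
lid_hole land [([0.5433, -0.0353, 0.0913], 0.72)]
case_hole land [([0.5408, -0.0366, 0.0713], 0.71)]
pin_tip land [([0.5403, -0.0365, 0.1188], 0.77)]
pin land [([0.5426, -0.0355, 0.1506], 0.92)]
lid_hole land [([0.5437, -0.0362, 0.0879], 0.59)]
case_hole land [([0.5433, -0.0381, 0.0701], 0.94)]
pin_tip land [([0.541, -0.0345, 0.112], 0.47), ([0.759, 0.1878, -0.0044], 0.47)]
pin land []
[328 191]
```

View pics/c5.png

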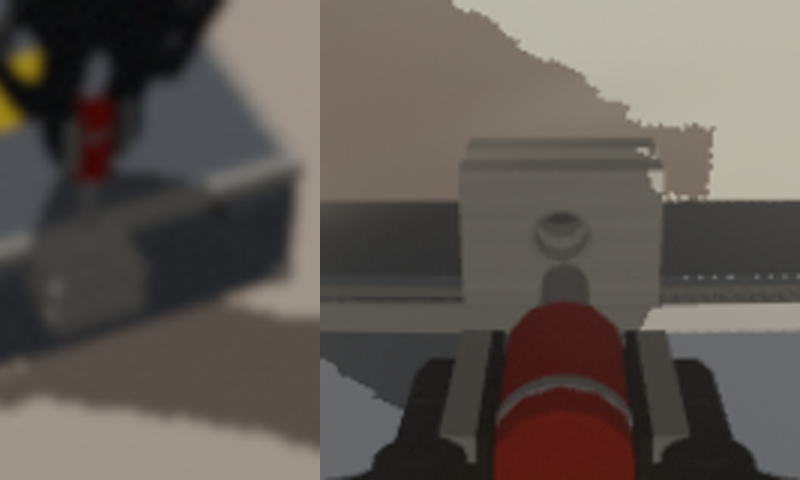

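```bash
python3 - <<'E'
from h import *
s=cams.snapshot("wrist")
h=ray(s,(321.0,208.7),.0887)
for r in (219.5,221.5): 
    t=ray(s,(321.7,r),.1137-.0005);d=(h-t)[:2];print(h[:2],t[:2],"along u",d@u[:2],"along jaw",d@[np.cos(.499),np.sin(.499)])
print(np.linalg.inv(s["world_to_cam"])[:3,3])
# case-hole/lid-hole ellipse via dark threshold
g=cv2.cvtColor(s["frame"],cv2.COLOR_RGB2GRAY);print(g[198:226:1,321])
print(g[207,308:336])
E
```

```text
[ 0.54269065 -0.03557572] [ 0.54260153 -0.03443687] along u -0.0010427437883498562 along jaw -0.00046674083449665986
[ 0.54269065 -0.03557572] [ 0.54329137 -0.03570137] along u 0.00039769153094296005 along jaw -0.0004673406683100825
[0.50584098 0.0320795  0.30567794]
[93 92 88 75 63 55 56 62 70 73 74 79 87 89 91 84 75 73 73 72 66 66 65 66
 65 65 66 65]
[92 91 89 83 80 86 84 79 74 71 72 73 72 73 73 73 71 73 79 84 85 81 84 91
 93 93 93 93]
```

The tip and hole line up within about 0.5 mm: hole at pixel (321,209), tip edge at row 218. Now I insert the pin, watching the force.

```bash
python3 - <<'E'
from h import *
x,y=.5426,-.0350
print(env.move_straight([x,y,.120],feed=.05,until_force=6)); st()
hit=env.move_straight([x,y,.102],feed=.03,until_force=6); print(hit); st()
if not hit:
    print(env.move_straight([x,y,.084],feed=.015,until_force=22)); st(); env.sleep(.4); st()
s=cams.snapshot("wrist");find(s,["lid_hole","pin"])
a=cams.snapshot("side");find(a,["lid_hole","pin","pin_tip"])
i=cv2.resize(a["frame"][151:231,288:368,::-1],(400,400),interpolation=2);j=cv2.resize(s["frame"][130:290,240:400,::-1],(400,400),interpolation=2)
cv2.imwrite("pics/c6.png",np.hstack([i,j]))
E
```

```text
False
t 22.37 p [ 0.5426 -0.0351  0.1201] F [ 0.57 -1.46 -0.9 ] g 0.239 q [-0.18  0.22 -0.35  1.   -0.    0.89]
False
t 23.12 p [ 0.5425 -0.0351  0.1018] F [ 0.47 -1.52 -2.02] g 0.236 q [-0.18  0.24 -0.37  0.97 -0.    0.89]
True
t 24.02 p [ 0.5428 -0.0345  0.0898] F [-0.85  0.68  6.6 ] g 0.243 q [-0.18  0.25 -0.38  0.94  0.    0.89]
t 24.43 p [ 0.5427 -0.0345  0.0898] F [-0.32 -0.28  4.69] g 0.235 q [-0.18  0.25 -0.38  0.94  0.    0.89]
lid_hole land []
pin land [([0.5408, -0.0346, 0.076], 0.98)]
lid_hole land [([0.5405, -0.0344, 0.0789], 0.97)]
pin land [([0.5437, -0.0378, 0.0804], 0.39)]
pin_tip land []
```

View pics/c6.png

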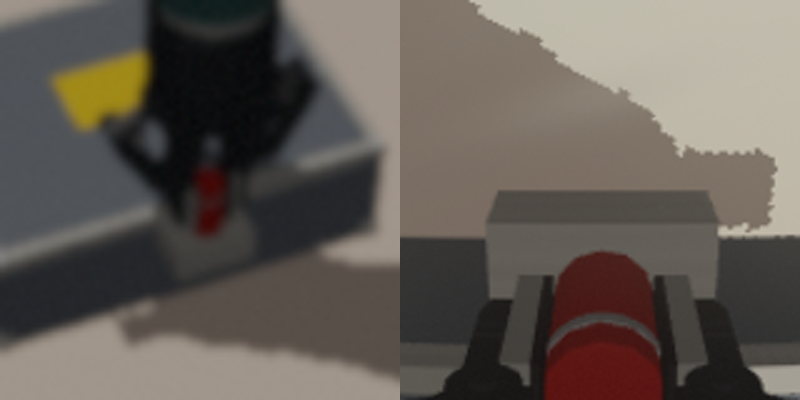

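The lid looks shut and the shoulder is down on the tongue. After the force stop the holding force relaxed to about 6 N, so I raise it in small steps.

```bash
python3 - <<'E'
from h import *
z=.0898
for i in range(10):
    z-=.0003
    env.move_straight([.5427,-.0347,z],feed=.01); env.sleep(.15)
    f=np.mean([telemetry.sense()["ft_force"][2] for _ in range(5)]); s=telemetry.sense(); print(round(z,4),round(f,2),np.round(s["position"][2],4))
    if f>22: break
env.sleep(1); st()
s=cams.snapshot("wrist");find(s,["pin"]);a=cams.snapshot("side");find(a,["lid_hole","spare_pin"])
cv2.imwrite("pics/c7.png",np.hstack([cv2.resize(a["frame"][151:231,288:368,::-1],(400,400),interpolation=2),cv2.resize(s["frame"][130:290,240:400,::-1],(400,400),interpolation=2)]))
E
```

```text
0.0895 6.88 0.0903
0.0892 7.79 0.0901
0.0889 8.02 0.0899
0.0886 8.72 0.0898
0.0883 9.75 0.0897
0.088 11.7 0.0896
0.0877 13.57 0.0896
0.0874 15.03 0.0896
0.0871 16.14 0.0896
0.0868 18.19 0.0896
t 29.77 p [ 0.5429 -0.0345  0.0895] F [-6.47  1.   17.84] g 0.242 q [-0.18  0.25 -0.38  0.94  0.    0.89]
pin land [([0.5409, -0.0372, 0.075], 0.77)]
lid_hole land [([0.5413, -0.037, 0.0808], 0.87)]
spare_pin land [([0.525, 0.2719, 0.0492], 0.64), ([0.761, 0.1837, -0.0032], 0.52)]
```

View pics/c7.png

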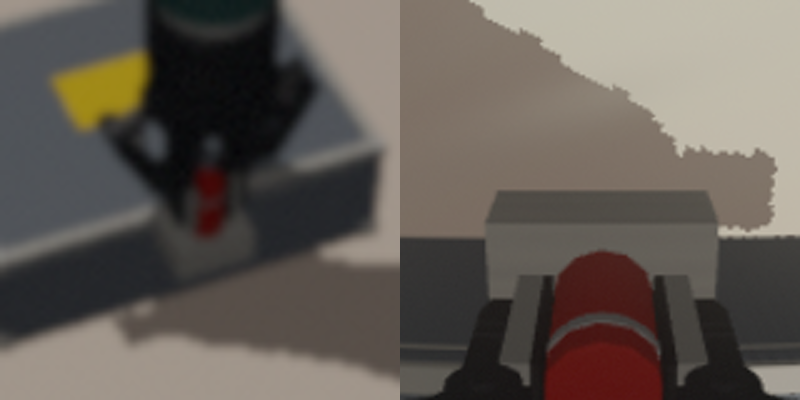

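```bash
python3 - <<'E'
from h import *
st();print(job_done());st()
E
```

```text
t 30.02 p [ 0.5429 -0.0346  0.0895] F [-6.34  0.5  18.27] g 0.237 q [-0.18  0.25 -0.38  0.94  0.    0.89]
the job is handed in; nothing more can be done
None
the job is handed in; nothing more can be done
```

The lid is shut and pinned, and I handed the job in at 30 s with the arm still gripping the pin and pushing down. I got no verdict back.

- **Lid:** I lowered it along its arc with the shut fingers and stopped when the force rose by 6 N, as it met the buffers at about 0.04 rad.
- **Pin:** I took the red-headed pin from the rack and lined its tip up with the lid hole to about 0.5 mm in the wrist picture. It went through without catching.
- **Shut:** I pushed until the tool stopped moving at 89.6 mm while the force kept rising. That puts the pin's shoulder at about 80 mm, the fully shut height.
- **Last checks:** The downward push was steady at about 18 N, more than the 6 to 11 N needed. The lid hole was seen at 81 mm (80 mm is shut), and no gap showed in the pictures.

**Checks that disagreed:**
- After the first push the hold had relaxed to about 5 N, so I raised it in small steps.
- The final push also has a sideways force of about 6 N.
- The network put the pin's shoulder at 75 mm in the last wrist picture, which doesn't fit the 80 mm from the tool height. I put that down to network error.

The spare pin was still in its place in the last check. I did not go near the bowl or the other things on the table, but I did not check their positions again at the end.

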